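# Unstack the sample tins onto their trays

### The job

Take the stack of samples apart and set each one upright in the middle of its own tray: each tin on the tray of the same colour as its lid, and the small black-capped vial on the white tray. Set them down gently without dropping or tipping any of them, and leave the small empty beaker and the green-capped bottle standing where they are.

Things in the scene. Friction and masses are not known exactly. Their poses are not given: they have to be found in the camera images.
- vial: small glass sample vial with a black cap, 22 mm diameter, 40 mm high, loose; origin at the centre of its underside, z up along its axis. At the start it stands on top of the stack, on the red lid. Its glass side is 22 mm wide from 4 to 32 mm height, the cap (21 mm wide) from 32 to 40 mm
- tin_red: round aluminium sample tin with a flat red slip lid, 36 mm diameter, 30 mm high, closed and loose; origin at the centre of its underside, z up along its axis. At the start third from the bottom of the stack, on the yellow lid, with the vial on it. Grip it across its round side
- tin_yellow: round aluminium sample tin with a flat yellow slip lid, 51 mm diameter, 30 mm high, closed and loose; origin at the centre of its underside, z up along its axis. At the start second from the bottom of the stack, on the blue lid, with the red-lidded tin on it. Grip it across its round side
- tin_blue: round aluminium sample tin with a flat blue slip lid, 66 mm diameter, 30 mm high, closed and loose; origin at the centre of its underside, z up along its axis. At the start the bottom of the stack, on the worktop, with the yellow-lidded tin on it; the stack of four is about 130 mm high, each thing up to 3 mm off the centre of the one below in x and y. Grip it across its round side
- tray_white: round white plastic tray, fixed to the worktop, 96 mm across the rim; floor 3 mm above the worktop and flat over 88 mm diameter, rim 6 mm above the worktop and 3 mm thick; origin at the centre of its underside (worktop level), z up
- tray_red: round red plastic tray, fixed to the worktop, 96 mm across the rim; floor 3 mm above the worktop and flat over 88 mm diameter, rim 6 mm above the worktop and 3 mm thick; origin at the centre of its underside (worktop level), z up
- tray_yellow: round yellow plastic tray, fixed to the worktop, 96 mm across the rim; floor 3 mm above the worktop and flat over 88 mm diameter, rim 6 mm above the worktop and 3 mm thick; origin at the centre of its underside (worktop level), z up
- tray_blue: round blue plastic tray, fixed to the worktop, 96 mm across the rim; floor 3 mm above the worktop and flat over 88 mm diameter, rim 6 mm above the worktop and 3 mm thick; origin at the centre of its underside (worktop level), z up
- beaker: small empty clear plastic beaker, 46 x 52 mm at the top, 49 mm high, loose bystander standing among the trays; origin at the centre of its underside, z up
- bottle: white plastic bottle with a green cap, 40 mm diameter, 85 mm high, loose bystander standing among the trays; origin at the centre of its underside, z up
Not all that is in view belongs to the job. Leave any orange or purple look-alike of the tin_blue alone.

How it is judged:
By the outcome, as a careful person would: the job done as asked, in the order asked, and still so for the second after the job is handed in, with the robot touching nothing.
It also fails if it takes over 128 s, if anything falls off the work surface, if the arm or the gripper's body presses on something with over 40 N, if the wrist force passes 120 N, or if a joint passes its speed limit or range.

### The arm

A 6-joint arm with a two-finger parallel gripper is mounted at the origin on a cart in front of the work surface, level with it; the furniture and walls round the work are solid. World frame = base frame: x ahead of the robot, y to its left, z up, the work surface at z = 0. Lengths are in m, angles in rad, forces in N, time in s.
With the tool pointing down it reaches from about 0.375 to 0.925 m from the base axis. Payload 5.7 kg.
Tool frame: the origin (TCP) lies midway between the tips of the shut fingers; the grasp point (between the pads) lies 19 mm behind it; z points along the fingers, y is the line along which they close (so a half turn about z gives the same grasp; the last joint's range is limited). The gripper opens to 88 mm and grips with 3 to 60 N. Pads are 20 mm wide; open, the fingers measure 115 mm over their backs; the gripper's body (75 mm by 178 mm) begins 61 mm behind the grasp point.
Start: joints at [-1.304, 0.359, 1.51, -0, 1.272, -0.115], TCP at [0.224, -0.557, 0.223] pointing down, gripper open.
Joint ranges: [-2.97, 2.97], [-1.01, 2.36], [0.21, 2.38], [-0.96, 4.11], [0.2, 2.71], [-2.98, 2.98]. Speed limits (rad/s): [2.39, 2.39, 3.14, 3.14, 3.14, 3.14].

### API

Orientations are given as [roll, pitch, yaw] about the fixed x, y, z axes, in that order (R = Rz(yaw) Ry(pitch) Rx(roll)).
In Python, from bench import arm gives the robot as it stands.
- The arm moves only by the tool send_rows, never from a script. Its argument "targets" is a list of rows, each a list of 7 numbers: the finger opening in cm, from 0 to 8.78, then the shift along the tool's x, y, z in cm, then the turn, a rotation vector about the tool's x, y, z in degrees. In form: [[claw, x, y, z, ax, ay, az], ...]. A call has 1 to 8 rows; each row is the pose to reach, as a shift and turn from the pose commanded when the call began, along the tool's axes at that moment; what a row does not reach only later rows make up. A row lasts 1/12 s, in which the tool goes at most 41.7 mm and 7.16 degrees, less where a joint would pass 70% of its speed; a pose out of reach is approached as far as the arm can. A call with a gripper value outside its range is refused whole. The fingers move at their own pace and stop on an object; "squeeze" is the grip in N (left out, the last holds). Time passes only in rows, so rows that repeat a pose let the fingers close. It gives the time, the measured TCP pose, the force, the opening and the grip force at its end, in the units of the state.
- arm.sense(): the state, without advancing time (a new reading comes with each control period).
- arm.capture(name): name is "side" or "top" or "wrist"; returns a dict with "pixels" (400x640x3 uint8, red, green, blue), "K" (3x3 intrinsics, pixels), "position" and "rotation" of the camera in the world. Camera axes: x right, y up, looking along -z (the intrinsics and any distortion apply to the point x, -y, -z); pixel columns grow to the right and rows downward; lengths in m; the calibration is good to about 2 mm. A picture is of the moment at which its call begins. There is no depth.
- arm.hand_in(): hands the job in; it is judged then, once.
The state is a dict: "clock": time; "q": joint angles; "joint_velocities": joint speeds; "joint_torque": joint torques, N m; "ee_pos": TCP position; "orientation": TCP orientation; "contact_force": force on the tool from outside, world axes, zero at the start; "wrist_torque": the same for the moment, N m; "opening": finger opening in m; "finger_force": force on a finger pad.
Only numpy, scipy, OpenCV 4.12 (cv2) and the standard library are available. Lean on these libraries where they do the work, as an engineer would, in place of code of your own. Each camera call takes 0.05 s, during which the arm holds its last target. There are 200 camera calls.

## Working session

There is one attempt and no reset: what is moved stays moved. The work goes in short steps, Python scripts to look and compute and a tool call to move; the robot and the scene stay as the last step left them, time stands still between calls to the robot, and variables do not carry over. Pictures are saved under pics/ and viewed, at most 14 in all, crops included, and the job is handed in when it is done.

Besides the shell and the picture viewer there is one more tool, called as a command line: name --pt "numbers of a row" for each row, then --argument value for the rest. send_rows: Moves the arm, as the interface text tells. Its arguments: {"type":"object","properties":{"targets":{"type":"array"},"squeeze":{"type":"number"}},"required":["targets"]}

```bash
ls; mkdir -p pics
cat > h.py <<'E'
import numpy as np, cv2
from bench import arm
def cap(n,f=None):
    c=arm.capture(n)
    if f: cv2.imwrite('pics/'+f,c['pixels'][:,:,::-1])
    return c
def ray(c,u,v):
    K=np.array(c['K']);d=np.array([(u-K[0,2])/K[0,0],-(v-K[1,2])/K[1,1],-1.])
    return np.array(c['position']),np.array(c['rotation'])@d
def onz(c,u,v,z):
    p,d=ray(c,u,v);return p+d*(z-p[2])/d[2]
def proj(c,P):
    q=np.array(c['rotation']).T@(np.array(P)-np.array(c['position']));K=np.array(c['K'])
    return K[0,0]*q[0]/-q[2]+K[0,2],K[1,1]*-q[1]/-q[2]+K[1,2]
def tri(c1,a,c2,b):
    p,d=ray(c1,*a);q,e=ray(c2,*b);A=np.c_[d,-e]
    s=np.linalg.lstsq(A,q-p,rcond=None)[0];x=p+d*s[0];y=q+e*s[1]
    return (x+y)/2,np.linalg.norm(x-y)
E
python3 - <<'E'
from h import *
for n in ('top','side'):
    c=cap(n,n+'0.png'); print(n,{k:np.round(v,4).tolist() for k,v in c.items() if k!='pixels'} )
print(arm.sense())
E
```

```text
pics
top {'K': [[410.1339, 0.0, 326.7117], [0.0, 410.1339, 195.8891], [0.0, 0.0, 1.0]], 'position': [0.3931, -0.1569, 1.2929], 'rotation': [0.098, 0.0111, -1.5883]}
side {'K': [[479.5338, 0.0, 323.317], [0.0, 479.5338, 202.3309], [0.0, 0.0, 1.0]], 'position': [0.0813, 0.8206, 0.5688], 'rotation': [1.1462, -0.0243, -2.7196]}
{'clock': 0.1, 'q': array([-1.30407652e+00,  3.59479799e-01,  1.51129086e+00,  1.47932137e-05,
        1.27249179e+00, -1.15108176e-01]), 'joint_velocities': array([-0.00054699, -0.00151089, -0.00205342, -0.00010634, -0.00115852,
        0.00152097]), 'joint_torque': array([ 4.69128354e-04, -5.16355383e+01, -2.71406400e+01,  6.75188424e-02,
        2.75952596e-02, -3.22090864e-05]), 'ee_pos': array([ 0.22340379, -0.55620796,  0.22187846]), 'orientation': array([-3.13993553e+00, -2.05822450e-04,  3.81823457e-01]), 'contact_force': array([-0.38913109,  0.70607125, -0.30435219]), 'wrist_torque': array([0.01448816, 0.0094206 , 0.02658195]), 'finger_force': 0.0, 'opening': 0.08753720025699052}
```

```bash
sed -i "s/^def ray/from scipy.spatial.transform import Rotation as R\ndef ray/; s/    if f:/    c['rotation']=R.from_euler('xyz',c['rotation']).as_matrix()\n    if f:/" h.py; cat h.py | head -8
```

```text
import numpy as np, cv2
from bench import arm
def cap(n,f=None):
    c=arm.capture(n)
    c['rotation']=R.from_euler('xyz',c['rotation']).as_matrix()
    if f: cv2.imwrite('pics/'+f,c['pixels'][:,:,::-1])
    return c
from scipy.spatial.transform import Rotation as R
```

View pics/top0.png

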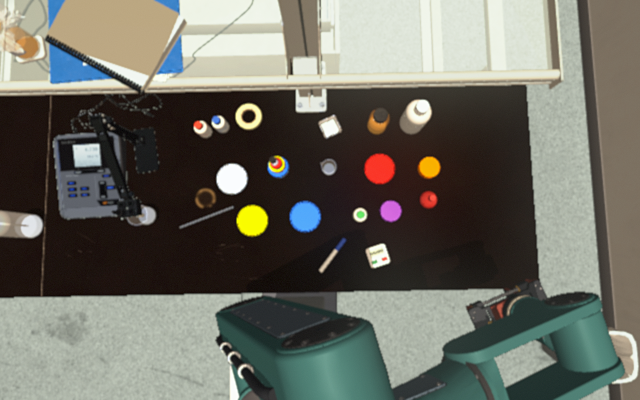

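View pics/side0.png

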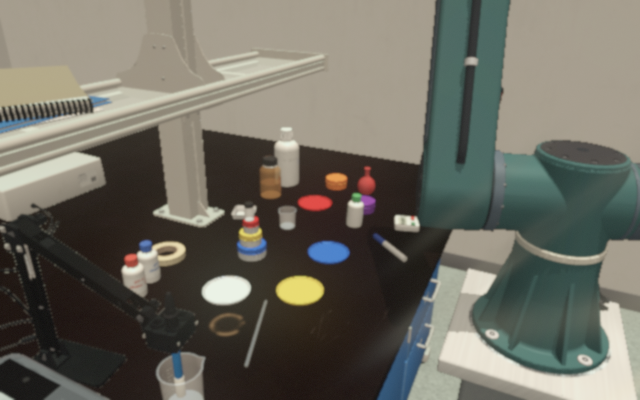

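Top: stack at (278,166), trays white (232,179), yellow (252,221), blue (305,216), red (380,169); beaker (329,167), bottle (361,215). Side: stack near (251,235), vial hidden partly against the dark; trays white (226,290), yellow (300,290), blue (329,252), red (315,203).

```bash
cat > m.py <<'E'
from h import *
def blob(c,name,near,r=40):
    hsv=cv2.cvtColor(c['pixels'],cv2.COLOR_RGB2HSV);H,S,V=[hsv[:,:,i].astype(int) for i in range(3)]
    m={'white':(S<40)&(V>170),'red':((H<8)|(H>172))&(S>150)&(V>90),'yellow':(abs(H-28)<8)&(S>110)&(V>120),'blue':(abs(H-107)<10)&(S>110)&(V>90)}[name].astype(np.uint8)
    n,l,st,ce=cv2.connectedComponentsWithStats(m)
    ok=[i for i in range(1,n) if np.hypot(*(ce[i]-near))<r and st[i,4]>12]
    i=max(ok,key=lambda i:st[i,4]); cs=cv2.findContours((l==i).astype(np.uint8),0,1)[0]
    return cv2.fitEllipse(cv2.convexHull(max(cs,key=len))),st[i]
E
python3 - <<'E'
from m import *
t=cap('top');s=cap('side')
for n,a,b in (('white',(232,179),(226,290)),('yellow',(252,221),(300,290)),('blue',(305,216),(329,252)),('red',(380,169),(315,203))):
    (ca,da,_),_=blob(t,n,a,15);(cb,_,_),_=blob(s,n,b,15)
    P,e=tri(t,ca,s,cb);print(n,np.round(ca,1),np.round(da,1),np.round(P,4),round(e,4),np.round(onz(t,*ca,.006),4),np.round(onz(s,*cb,.006),4))
for n,b,d in (('blue',(251,243),.03),('yellow',(251,235),.06),('red',(251,223),.09)):
    (cb,db,_),st=blob(s,n,b,10);print(n,np.round(cb,1),st[:5])
for nm,uv,z in (('stack',(278,166),.09),('beaker',(329,167),.03),('bottle',(361,215),.085),('purple',(391,211),.03),('post',(310,100),0),('shelf',(400,83),.3),('shelf',(400,83),.5),('shelf',(100,92),.3)): print(nm,np.round(onz(t,*uv,z),3))
for f,c,x,y,w,h in (('a',t,180,80,240,180),('b',s,190,170,200,150)):
    cv2.imwrite(f'pics/{f}1.png',cv2.resize(c['pixels'][y:y+h,x:x+w,::-1],None,fx=3,fy=3,interpolation=2))
im=np.vstack([cv2.resize(c['pixels'][y:y+90,x:x+120,::-1],(400,300),interpolation=2) for c,x,y in ((t,220,120),(s,190,190))])
cv2.imwrite('pics/ab1.png',im)
E
```

```text
white [231.5 178.5] [29.7 30.4] [0.5808 0.1566 0.0045] 0.001 [0.581  0.1565 0.006 ] [0.5789 0.1584 0.006 ]
yellow [251.7 220.2] [31.2 31.7] [0.4471 0.0921 0.0042] 0.0012 [0.4475 0.092  0.006 ] [0.4453 0.0942 0.006 ]
blue [304.6 216.2] [31.8 32. ] [ 0.4565 -0.0744  0.0041] 0.0016 [ 0.4572 -0.0743  0.006 ] [ 0.4545 -0.0717  0.006 ]
red [379.3 168.4] [31.5 31.6] [ 0.6039 -0.3134  0.004 ] 0.0016 [ 0.6043 -0.3129  0.006 ] [ 0.6012 -0.3095  0.006 ]
blue [251.3 244.8] [237 239  30  15 209]
yellow [250.1 232.9] [239 228  23  13 184]
red [251.2 221. ] [242 216  17  11  89]
stack [ 0.603 -0.002  0.09 ]
beaker [ 0.608 -0.154  0.03 ]
bottle [ 0.454 -0.245  0.085]
purple [ 0.467 -0.342  0.03 ]
post [ 0.834 -0.096  0.   ]
shelf [ 0.77  -0.335  0.3  ]
shelf [ 0.694 -0.299  0.5  ]
shelf [0.763 0.417 0.3  ]
```

View pics/ab1.png

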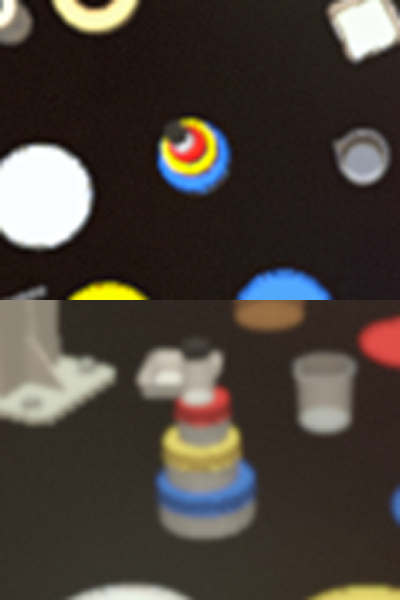

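Top crop: black vial cap at about image (273.4,160.2), red/yellow/blue lids as offset discs around (278,166). Side crop: cap top at (249,203), lids below; beaker to the right.

Run:
```python
from m import *
t=cap('top');s=cap('side')
print('vial',tri(t,(273.4,160.2),s,(249.1,203.5)))
for n,b in (('blue',(251,243)),('yellow',(251,235)),('red',(251,223))):
    (ca,da,_),_=blob(t,n,(278,166),8);(cb,db,_),st=blob(s,n,b,10);print(n,np.round(ca,1),np.round(da,1),np.round(cb,1),np.round(tri(t,ca,s,cb)[0],4))
print('post base/beam',onz(s,190,215,0),[round(proj(s,(.83,-.06,z))[1]) for z in (0,.2,.3,.4,.5)],proj(s,(.83,-.06,0)))
st=arm.sense();Rt=R.from_euler('xyz',st['orientation']);d=np.array([.60,.0,.26])-st['ee_pos'];print(Rt.inv().apply(d)*100)
```

```text
vial (array([0.61428768, 0.00607323, 0.12746851]), np.float64(0.00037817670495489544))
blue [277.6 166.6] [21.4 21.9] [251.3 244.9] [0.613  0.0071 0.0242]
yellow [276.5 163.6] [15.5 16.4] [250.1 232.9] [0.6164 0.0062 0.0541]
red [276.5 163.4] [8.5 9.1] [251.3 221. ] [0.6127 0.003  0.0833]
post base/beam [ 0.8685583  -0.09411162  0.        ] [223, 149, 108, 64, 16] (np.float64(193.6164181987431), np.float64(223.07307329388885))
[ 55.6775003  -37.6209985   -3.73421725]
```

send_rows --pt "8.7 5 -3 -3.7 0 0 0" --pt "8.7 30 -20 -3.7 0 0 0" --pt "8.7 30 -20 -3.7 0 0 0" --pt "8.7 30 -20 -3.7 0 0 0" --pt "8.7 30 -20 -3.7 0 0 0" --pt "8.7 30 -20 -3.7 0 0 0" --pt "8.7 30 -20 -3.7 0 0 0" --pt "8.7 30 -20 -3.7 0 0 0"

```text
clock: 0.97
ee_pos: [0.409, -0.2858, 0.2584]
orientation: [3.141, -0.0, 0.381]
contact_force: [0.6, 0.1, -0.1]
opening: 0.0872
finger_force: 0.0
```

send_rows --pt "8.7 4 -2.7 0 0 0 3" --pt "8.7 28 -19.4 0 0 0 22" --pt "8.7 28 -19.4 0 0 0 22" --pt "8.7 28 -19.4 0 0 0 22" --pt "8.7 28 -19.4 0 0 0 22" --pt "8.7 28 -19.4 0 0 0 22" --pt "8.7 28 -19.4 0 0 0 22" --pt "8.7 28 -19.4 0 0 0 22"

```text
clock: 1.63
ee_pos: [0.5859, -0.0175, 0.2582]
orientation: [3.142, -0.0, -0.002]
contact_force: [0.1, -1.2, -0.1]
opening: 0.0874
finger_force: 0.0
```

send_rows --pt "8.7 2.1 -1.4 0 0 0 0" --pt "8.7 2.1 -1.4 0 0 0 0" --pt "8.7 2.1 -1.4 0 0 0 0" --pt "8.7 2.1 -1.4 0 0 0 0"

```text
clock: 1.97
ee_pos: [0.6055, -0.0059, 0.2578]
orientation: [3.141, 0.001, -0.002]
contact_force: [-0.0, 0.2, 0.5]
opening: 0.0871
finger_force: 0.0
```

Run:
```python
from h import *
c=cap('wrist','w1.png');s=arm.sense();print(s['ee_pos'],s['orientation'],c['position'],c['rotation'],c['K'])
```

```text
[ 0.6052675  -0.00632442  0.2579199 ] [ 3.14138468e+00  1.17964227e-03 -2.79670869e-03] [ 0.67503963 -0.00580512  0.42002412] [[-1.26854988e-03  9.66306421e-01  2.57391320e-01]
 [-9.99999152e-01 -1.30165568e-03 -4.17673933e-05]
 [ 2.94674773e-04 -2.57391155e-01  9.66307253e-01]] [[342.68565859   0.         313.83644111]
 [  0.         342.68565859 201.91654936]
 [  0.           0.           1.        ]]
```

View pics/w1.png

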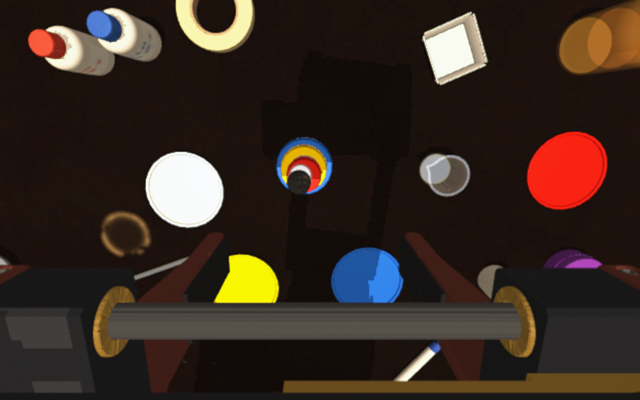

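Wrist view: vial cap at about (299,182), red lid (306,172), yellow (304,170), blue (304,166); trays white (185,189), red (567,170), blue (367,278), yellow partly behind the finger (250,285); beaker (445,175).

Run:
```python
from m import *
c=cap('wrist');p=c['pixels']
cv2.imwrite('pics/w1c.png',cv2.resize(p[125:210,255:355,::-1],None,fx=6,fy=6,interpolation=2))
for n,b in (('white',(185,189)),('red',(567,170))):
    (ca,da,_),_=blob(c,n,b,15);print(n,np.round(ca,1),onz(c,*ca,.006))
print('cap',onz(c,299,181.5,.13),proj(c,(.6143,.0061,.13)))
```

```text
white [183.9 189.1] [0.58131595 0.15476426 0.006     ]
red [566.4 169.7] [ 0.60451821 -0.31452744  0.006     ]
cap [0.61579775 0.00656104 0.13      ] (np.float64(299.5568439098978), np.float64(183.20116929714143))
```

View pics/w1c.png

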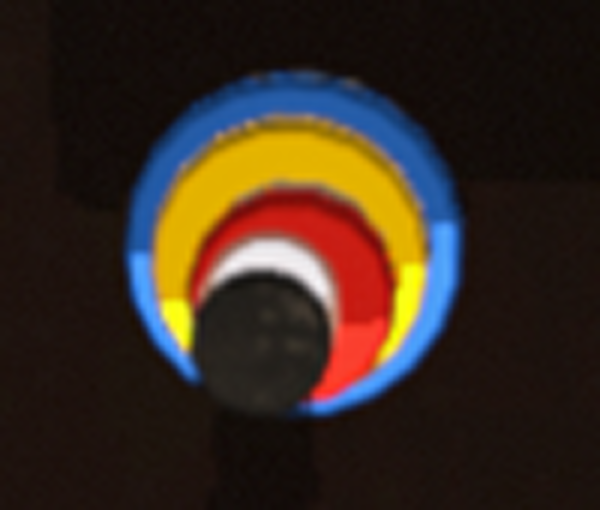

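Cap circle centre ≈ (298.8,182.2) in the wrist image, giving (0.615, 0.0065).

send_rows --pt "4 1 -1.3 1.5 0 0 0.1" --pt "4 1 -1.3 5 0 0 0.1" --pt "4 1 -1.3 8.5 0 0 0.1" --pt "4 1 -1.3 11 0 0 0.1" --pt "4 1 -1.3 11 0 0 0.1" --pt "4 1 -1.3 11 0 0 0.1" --pt "4 1 -1.3 11 0 0 0.1" --pt "4 1 -1.3 11 0 0 0.1"

```text
clock: 2.73
ee_pos: [0.6179, 0.0068, 0.1506]
orientation: [3.141, -0.004, -0.005]
contact_force: [0.1, 0.5, 0.0]
opening: 0.0403
finger_force: 0.0
```

Run:
```python
from m import *
s=arm.sense();print(s['ee_pos'],s['orientation'],s['opening'])
c=cap('wrist');p=c['pixels'];cv2.imwrite('pics/w2.png',cv2.resize(p[100:330,160:480,::-1],None,fx=2.4,fy=2.4,interpolation=2))
u=proj(c,(.615,.0065,.13));print(u)
```

```text
[0.61786395 0.00676596 0.15059824] [ 3.14130237 -0.00403036 -0.00463945] 0.040323597639362954
(np.float64(314.6357621438497), np.float64(242.28919580654997))
```

View pics/w2.png

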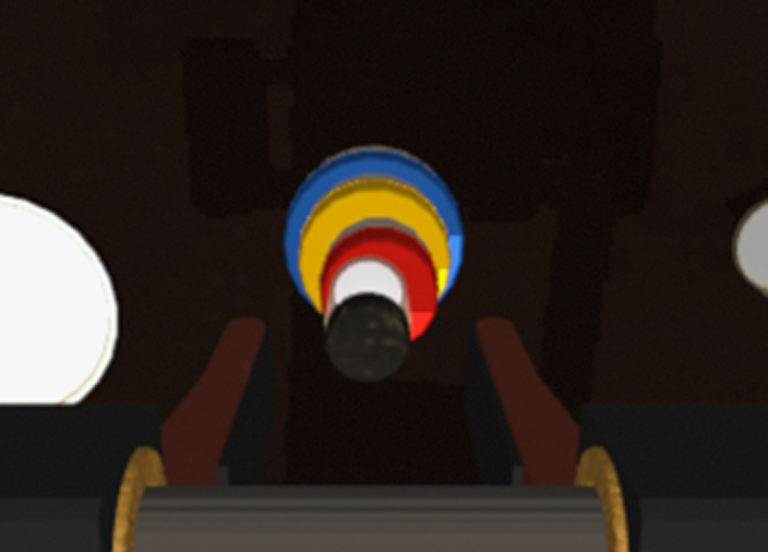

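Cap centre at wrist pixel (313,240), midway between the fingertips (x 263 and 366): well centred. Descend and close.

send_rows --pt "4 -0.1 -0.1 1.5 0 0 -0.2" --pt "4 -0.1 -0.1 3 0 0 -0.2" --pt "4 -0.1 -0.1 4.5 0 0 -0.2" --pt "4 -0.1 -0.1 5.4 0 0 -0.2" --pt "4 -0.1 -0.1 5.4 0 0 -0.2" --pt "3.2 -0.1 -0.1 5.4 0 0 -0.2" --pt "2.8 -0.1 -0.1 5.4 0 0 -0.2" --pt "2.6 -0.1 -0.1 5.4 0 0 -0.2" --squeeze 8

```text
clock: 3.45
ee_pos: [0.6162, 0.0083, 0.0954]
orientation: [3.141, -0.002, -0.0]
contact_force: [0.3, -0.1, 0.0]
opening: 0.0268
finger_force: 0.0
```

send_rows --pt "2.4 0 0 0 0 0 0" --pt "2.2 0 0 0 0 0 0" --pt "2 0 0 0 0 0 0" --pt "1.5 0 0 0 0 0 0" --pt "1.5 0 0 0 0 0 0" --pt "1.5 0 0 0 0 0 0"

```text
clock: 3.95
ee_pos: [0.6157, 0.0083, 0.0947]
orientation: [3.141, -0.001, -0.0]
contact_force: [-0.3, -0.4, 5.8]
opening: 0.0216
finger_force: 8.0
```

send_rows --pt "1.5 0 0 -0.3 0 0 0" --pt "1.5 0 0 -1 0 0 0" --pt "1.5 0 0 -2.5 0 0 0" --pt "1.5 0 0 -4 0 0 0" --pt "1.5 0 -1 -4 0 0 0" --pt "1.5 -0.8 -3.5 -4 0 0 0" --pt "1.5 -1.6 -6.5 -4 0 0 0" --pt "1.5 -2.4 -10 -4 0 0 0"

```text
clock: 4.62
ee_pos: [0.5907, 0.1091, 0.1337]
orientation: [-3.142, 0.0, -0.003]
contact_force: [0.9, 1.0, -0.6]
opening: 0.0216
finger_force: 8.0
```

send_rows --pt "1.5 -0.8 -3 0 0 0 0" --pt "1.5 -1.1 -4.7 1.5 0 0 0" --pt "1.5 -1.1 -4.7 4 0 0 0" --pt "1.5 -1.1 -4.7 6.5 0 0 0" --pt "1.5 -1.1 -4.7 8.5 0 0 0" --pt "1.5 -1.1 -4.7 10 0 0 0" --pt "1.5 -1.1 -4.7 11 0 0 0" --pt "1.5 -1.1 -4.7 11 0 0 0"

```text
clock: 5.28
ee_pos: [0.5782, 0.1557, 0.0217]
orientation: [3.141, 0.005, -0.0]
contact_force: [-0.5, -0.3, 0.1]
opening: 0.0212
finger_force: 8.0
```

Run:
```python
from m import *
s=arm.sense();print(s['ee_pos'],s['orientation'],s['opening'],s['contact_force'],s['finger_force'])
a=cap('side');c=cap('wrist')
im=np.hstack([cv2.resize(a['pixels'][180:320,180:340,::-1],(400,350)),cv2.resize(c['pixels'][100:380,160:480,::-1],(400,350))])
cv2.imwrite('pics/v1.png',im)
```

```text
[0.57815558 0.15570938 0.02166183] [ 3.14120163e+00  4.52419074e-03 -2.23069813e-04] 0.021246948732255643 [-0.50524682 -0.34649854  0.09847903] 7.999919225403573
```

View pics/v1.png

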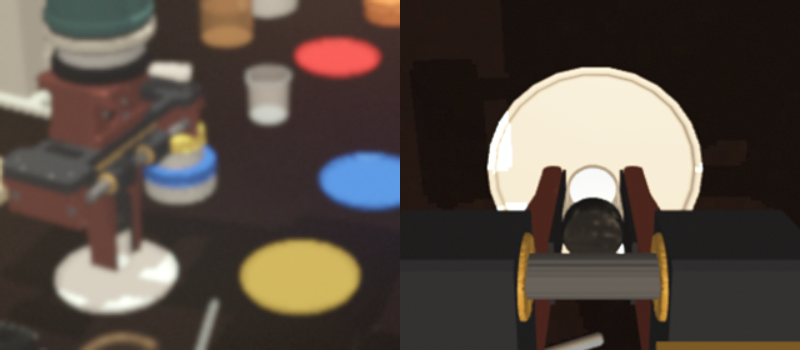

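Vial is held upright over the white tray, tray roughly centred under it. Lower slowly watching force.

send_rows --pt "1.5 0.2 0 0.2 0 0 0" --pt "1.5 0.3 0 0.4 0 0 0" --pt "1.5 0.3 0 0.6 0 0 0" --pt "1.5 0.3 0 0.8 0 0 0" --pt "1.5 0.3 0 0.8 0 0 0" --pt "1.5 0.3 0 0.8 0 0 0"

```text
clock: 5.88
ee_pos: [0.5832, 0.1554, 0.0162]
orientation: [-3.142, 0.0, -0.001]
contact_force: [0.2, -1.0, -0.6]
opening: 0.0214
finger_force: 8.0
```

send_rows --pt "1.5 0 0 0.1 0 0 0" --pt "1.5 0 0 0.2 0 0 0" --pt "1.5 0 0 0.2 0 0 0" --pt "1.5 0 0 0.2 0 0 0"

```text
clock: 6.22
ee_pos: [0.5832, 0.1554, 0.0141]
orientation: [-3.142, 0.0, -0.0]
contact_force: [0.1, -0.5, 0.5]
opening: 0.0216
finger_force: 8.0
```

send_rows --pt "1.5 -0.2 0 0.1 0 0 0" --pt "1.5 -0.2 0 0.2 0 0 0" --pt "1.5 -0.2 0 0.3 0 0 0" --pt "1.5 -0.2 0 0.4 0 0 0" --pt "1.5 -0.2 0 0.5 0 0 0" --pt "1.5 -0.2 0 0.5 0 0 0" --pt "1.5 -0.2 0 0.5 0 0 0"

```text
clock: 6.8
ee_pos: [0.5813, 0.1554, 0.0091]
orientation: [-3.142, 0.0, -0.0]
contact_force: [-0.9, 0.3, -1.3]
opening: 0.0211
finger_force: 8.0
```

send_rows --pt "1.5 0 0 0.05 0 0 0" --pt "1.5 0 0 0.1 0 0 0" --pt "1.5 0 0 0.1 0 0 0" --pt "1.5 0 0 0.1 0 0 0"

```text
clock: 7.13
ee_pos: [0.5813, 0.1554, 0.0081]
orientation: [-3.141, 0.0, -0.0]
contact_force: [0.6, 0.4, -0.1]
opening: 0.0211
finger_force: 8.0
```

Expected contact at about 0.0077; one more millimetre.

send_rows --pt "1.5 0 0 0.05 0 0 0" --pt "1.5 0 0 0.1 0 0 0" --pt "1.5 0 0 0.1 0 0 0" --pt "1.5 0 0 0.1 0 0 0"

```text
clock: 7.47
ee_pos: [0.5814, 0.1555, 0.0078]
orientation: [-3.141, -0.0, -0.0]
contact_force: [-0.7, -0.2, 6.3]
opening: 0.0221
finger_force: 8.0
```

send_rows --pt "2.3 0 0 -0.05 0 0 0" --pt "2.6 0 0 -0.05 0 0 0" --pt "3 0 0 -0.05 0 0 0" --pt "3.5 0 0 -0.05 0 0 0" --pt "4 0 0 -0.05 0 0 0" --pt "4 0 0 -1 0 0 0" --pt "4 0 0 -3 0 0 0" --pt "4 0 0 -6 0 0 0"

```text
clock: 8.13
ee_pos: [0.5791, 0.1551, 0.066]
orientation: [3.141, 0.005, -0.001]
contact_force: [-0.6, 0.4, 1.0]
opening: 0.0401
finger_force: 0.0
```

send_rows --pt "6 0 0 -2 0 0 0" --pt "6 0 0 -6 0 0 0" --pt "6 0 0 -9 0 0 0" --pt "6 0 4 -12 0 0 0" --pt "6 1 8 -12 0 0 0" --pt "6 2 12 -12 0 0 0" --pt "6 2.4 15.2 -12 0 0 0" --pt "6 2.4 15.2 -12 0 0 0"

```text
clock: 8.8
ee_pos: [0.6069, -0.0031, 0.1885]
orientation: [3.138, -0.003, -0.005]
contact_force: [-0.2, 0.5, 0.2]
opening: 0.0601
finger_force: 0.0
```

```bash
cat > lids.py <<'E'
from m import *
def lid(c,name,near,z,r,show=True):
    # lid edge points on plane z, circle of known radius fitted robustly
    hsv=cv2.cvtColor(c['pixels'],cv2.COLOR_RGB2HSV);H,S,V=[hsv[:,:,i].astype(int) for i in range(3)]
    m={'red':((H<8)|(H>172))&(S>150)&(V>90),'yellow':(abs(H-26)<10)&(S>110)&(V>100),'blue':(abs(H-107)<10)&(S>110)&(V>70)}[name].astype(np.uint8)
    n,l,st,ce=cv2.connectedComponentsWithStats(m)
    i=max((i for i in range(1,n) if np.hypot(*(ce[i]-near))<45),key=lambda i:st[i,4])
    k=cv2.convexHull(max(cv2.findContours((l==i).astype(np.uint8),0,1)[0],key=len))[:,0]
    P=np.array([onz(c,u,v,z)[:2] for u,v in k])
    from scipy.optimize import least_squares
    f=least_squares(lambda q:np.hypot(*(P-q[:2]).T)-q[2],[*P.mean(0),r],loss='soft_l1',f_scale=.001)
    return np.round(f.x,4)
E
python3 - <<'E'
from lids import *
s=arm.sense();print(s['ee_pos'],s['orientation'],s['opening'],s['contact_force'],s['finger_force'])
a=cap('side');c=cap('wrist')
for n,z,r in (('red',.09,.018),('yellow',.06,.0255),('blue',.03,.033)):
    print(n,lid(c,n,proj(c,(.615,.007,z)),z,r))
im=np.hstack([cv2.resize(a['pixels'][180:320,180:340,::-1],(400,350)),cv2.resize(c['pixels'][100:380,0:320,::-1],(400,350))])
cv2.imwrite('pics/v2.png',im)
E
```

```text
[ 0.60692193 -0.00309026  0.18852638] [ 3.13816203e+00 -2.92972812e-03 -4.65709161e-03] 0.06011031539954938 [-0.2298842   0.52741464  0.24454628] 0.0
red [0.6146 0.0041 0.0175]
yellow [0.6167 0.0056 0.0244]
blue [0.6137 0.0056 0.0325]
```

View pics/v2.png

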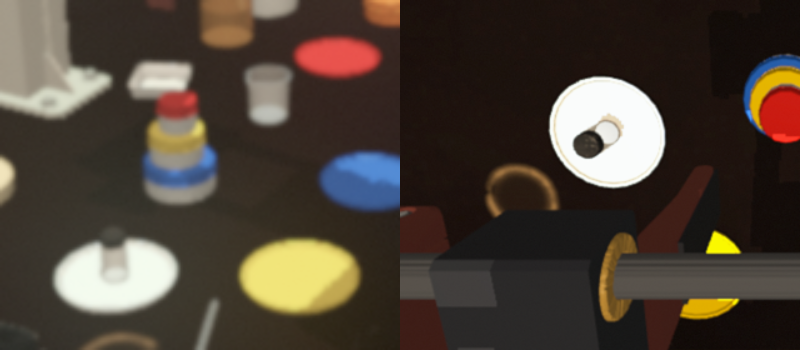

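Vial stands upright near the centre of the white tray; stack intact with red lid on top at (0.6146, 0.0041).

send_rows --pt "6 0.8 -0.7 1.5 0 0 0" --pt "6 0.8 -0.7 4 0 0 0" --pt "6 0.8 -0.7 7 0 0 0" --pt "6 0.8 -0.7 9 0 0 0" --pt "6 0.8 -0.7 10 0 0 0" --pt "6 0.8 -0.7 10.5 0 0 0" --pt "6 0.8 -0.7 10.5 0 0 0" --pt "6 0.8 -0.7 10.5 0 0 0"

```text
clock: 9.57
ee_pos: [0.6139, 0.011, 0.0831]
orientation: [-3.141, -0.001, 0.0]
contact_force: [-0.1, 0.0, -0.2]
opening: 0.0599
finger_force: 0.0
```

send_rows --pt "6 0 0 0 0 0 0" --pt "6 0 0 0 0 0 0"

```text
clock: 9.73
ee_pos: [0.6143, 0.0104, 0.0836]
orientation: [3.141, -0.002, -0.0]
contact_force: [-0.3, -0.3, 1.0]
opening: 0.0599
finger_force: 0.0
```

send_rows --pt "6 0 0.3 0 0 0 0" --pt "6 0 0.6 0.6 0 0 0" --pt "6 0 0.6 1.2 0 0 0" --pt "5 0 0.6 1.7 0 0 0" --pt "4.4 0 0.6 1.7 0 0 0" --pt "4 0 0.6 1.7 0 0 0" --pt "3.8 0 0.6 1.7 0 0 0" --squeeze 12

```text
clock: 10.32
ee_pos: [0.6131, 0.0045, 0.0649]
orientation: [-3.141, 0.0, -0.0]
contact_force: [-1.1, 0.2, 0.7]
opening: 0.0394
finger_force: 0.0
```

send_rows --pt "3.7 0 0 0 0 0 0" --pt "3.6 0 0 0 0 0 0" --pt "3.5 0 0 0 0 0 0" --pt "3.2 0 0 0 0 0 0" --pt "3 0 0 0 0 0 0" --pt "3 0 0 0 0 0 0"

```text
clock: 10.82
ee_pos: [0.6135, 0.0045, 0.0653]
orientation: [-3.141, -0.0, -0.0]
contact_force: [-1.2, -1.1, -0.2]
opening: 0.0359
finger_force: 12.0
```

send_rows --pt "3 0 0 -0.3 0 0 0" --pt "3 0 0 -1 0 0 0" --pt "3 0 0 -2.5 0 0 0" --pt "3 0 0 -4.5 0 0 0" --pt "3 0 1 -5.5 0 0 0" --pt "3 0 4 -5.5 0 0 0" --pt "3 0 7.5 -5.5 0 0 0" --pt "3 0 11 -5.5 0 0 0"

```text
clock: 11.48
ee_pos: [0.6134, -0.107, 0.121]
orientation: [3.141, -0.001, 0.001]
contact_force: [0.2, -0.9, -1.0]
opening: 0.0356
finger_force: 12.0
```

send_rows --pt "3 -0.2 3.5 0 0 0 0" --pt "3 -0.4 7 0 0 0 0" --pt "3 -0.6 10.5 0 0 0 0" --pt "3 -0.8 14 0 0 0 0" --pt "3 -1 17 0 0 0 0" --pt "3 -1 19 0 0 0 0" --pt "3 -1 20.3 0.3 0 0 0" --pt "3 -1 20.8 1 0 0 0"

```text
clock: 12.15
ee_pos: [0.6035, -0.3168, 0.1109]
orientation: [3.14, -0.002, -0.003]
contact_force: [0.1, -0.6, 0.1]
opening: 0.0358
finger_force: 12.0
```

send_rows --pt "3 0 0 2 0 0 0" --pt "3 0 0 4 0 0 0" --pt "3 0 0 6 0 0 0" --pt "3 0 0 7.5 0 0 0" --pt "3 0 0 8.5 0 0 0" --pt "3 0 0 8.5 0 0 0" --pt "3 0 0 8.5 0 0 0" --pt "3 0 0 8.5 0 0 0"

```text
clock: 12.82
ee_pos: [0.6038, -0.3135, 0.0259]
orientation: [3.141, -0.001, 0.0]
contact_force: [0.4, -0.1, -0.8]
opening: 0.0353
finger_force: 12.0
```

Run:
```python
from m import *
s=arm.sense();print(s['ee_pos'],s['orientation'],s['opening'],s['contact_force'],s['finger_force'])
a=cap('side');c=cap('wrist')
im=np.hstack([cv2.resize(a['pixels'][140:280,240:400,::-1],(400,350)),cv2.resize(c['pixels'][100:380,160:480,::-1],(400,350))])
cv2.imwrite('pics/r1.png',im)
```

```text
[ 0.60381576 -0.31352929  0.02592523] [ 3.14109055e+00 -1.07240372e-03  1.80128604e-05] 0.035347113100980244 [ 0.42101767 -0.12184214 -0.75821361] 12.000019401311874
```

View pics/r1.png

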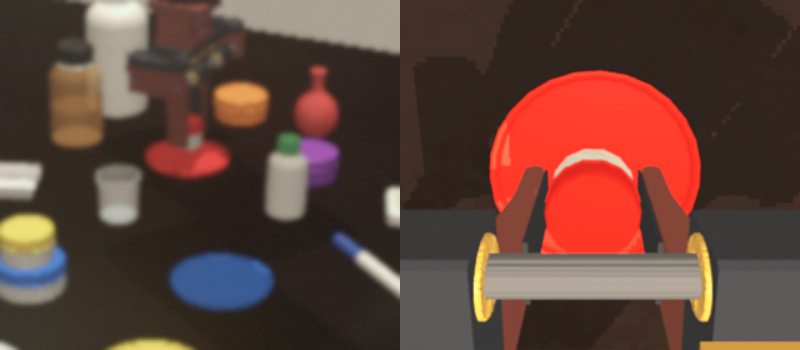

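Red tin held over the middle of the red tray; neighbours undisturbed. Lower the last ~17 mm.

send_rows --pt "3 -0.1 0 0.3 0 0 0" --pt "3 -0.1 0 0.6 0 0 0" --pt "3 -0.1 0 0.9 0 0 0" --pt "3 -0.1 0 1.2 0 0 0" --pt "3 -0.1 0 1.5 0 0 0" --pt "3 -0.1 0 1.6 0 0 0" --pt "3 -0.1 0 1.6 0 0 0" --pt "3 -0.1 0 1.6 0 0 0"

```text
clock: 13.58
ee_pos: [0.6021, -0.3135, 0.009]
orientation: [-3.141, 0.0, -0.0]
contact_force: [-0.4, -0.1, -0.9]
opening: 0.0359
finger_force: 12.0
```

send_rows --pt "3 0 0 0.05 0 0 0" --pt "3 0 0 0.1 0 0 0" --pt "3 0 0 0.1 0 0 0" --pt "3 0 0 0.1 0 0 0"

```text
clock: 13.92
ee_pos: [0.6023, -0.3137, 0.0084]
orientation: [3.142, -0.0, -0.0]
contact_force: [0.0, 0.2, 2.5]
opening: 0.0358
finger_force: 12.0
```

send_rows --pt "3 0 0 0.03 0 0 0" --pt "3 0 0 0.06 0 0 0" --pt "3 0 0 0.06 0 0 0" --pt "3 0 0 0.06 0 0 0"

```text
clock: 14.25
ee_pos: [0.6023, -0.3137, 0.0083]
orientation: [3.141, -0.0, -0.0]
contact_force: [-1.1, 0.7, 5.3]
opening: 0.0357
finger_force: 12.0
```

send_rows --pt "3.8 0 0 -0.1 0 0 0" --pt "4.2 0 0 -0.1 0 0 0" --pt "4.8 0 0 -0.1 0 0 0" --pt "5.4 0 0 -0.1 0 0 0" --pt "5.8 0 0 -0.1 0 0 0" --pt "5.8 0 0 -1 0 0 0" --pt "5.8 0 0 -3.5 0 0 0" --pt "5.8 0 0 -7 0 0 0"

```text
clock: 14.92
ee_pos: [0.5999, -0.3121, 0.0755]
orientation: [-3.138, 0.005, -0.0]
contact_force: [1.4, -0.4, -0.3]
opening: 0.058
finger_force: 0.0
```

send_rows --pt "7.5 0 0 -4 0 0 0" --pt "7.5 0 -2 -8 0 0 0" --pt "7.5 0 -6 -10 0 0 0" --pt "7.5 0 -10 -10 0 0 0" --pt "7.5 0.3 -14 -10 0 0 0" --pt "7.5 0.6 -18 -10 0 0 0" --pt "7.5 0.9 -22 -10 0 0 0" --pt "7.5 1 -26 -10 0 0 0"

```text
clock: 15.58
ee_pos: [0.6124, -0.0517, 0.1785]
orientation: [3.142, -0.001, -0.001]
contact_force: [-0.1, -0.3, 0.2]
opening: 0.0748
finger_force: 0.0
```

send_rows --pt "7.5 0 -3 0 0 0 0" --pt "7.5 0 -5 0 0 0 0" --pt "7.5 0 -5.5 0 0 0 0" --pt "7.5 0 -5.5 0 0 0 0" --pt "7.5 0 -5.5 0 0 0 0" --pt "7.5 0 -5.5 0 0 0 0"

```text
clock: 16.08
ee_pos: [0.6124, 0.0001, 0.1777]
orientation: [3.141, -0.0, -0.001]
contact_force: [0.1, 0.0, 0.4]
opening: 0.0749
finger_force: 0.0
```

Run:
```python
from lids import *
s=arm.sense();print(s['ee_pos'],s['orientation'],s['opening'],s['contact_force'],s['finger_force'])
c=cap('wrist','w5.png')
for n,z,r in (('yellow',.06,.0255),('blue',.03,.033)):
    print(n,lid(c,n,proj(c,(.615,.007,z)),z,r))
```

```text
[6.12430046e-01 5.11988915e-05 1.77737547e-01] [ 3.14108438e+00 -2.69366285e-04 -1.44987224e-03] 0.07487398182563008 [0.08004638 0.03381754 0.41717359] 0.0
yellow [0.6161 0.0055 0.0248]
blue [0.6138 0.0054 0.0326]
```

View pics/w5.png

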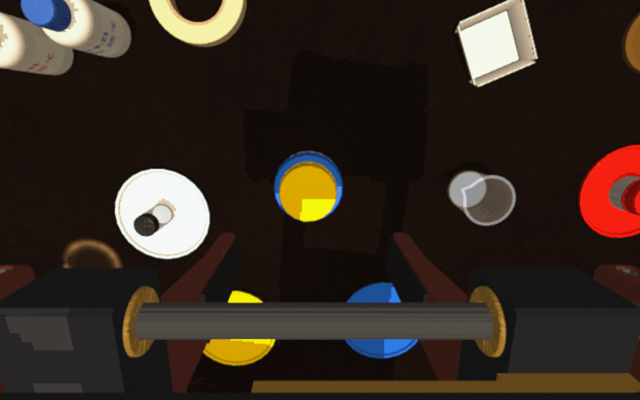

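Red tin stands in its tray (right edge), vial in the white tray, yellow lid at (308,191) on blue. Grip yellow.

send_rows --pt "7.5 0.4 -0.5 1.5 0 0 0" --pt "7.5 0.4 -0.5 5 0 0 0" --pt "7.5 0.4 -0.5 8.5 0 0 0" --pt "7.5 0.4 -0.5 10.5 0 0 0" --pt "7.5 0.4 -0.5 12 0 0 0" --pt "7.5 0.4 -0.5 12.5 0 0 0" --pt "7.5 0.4 -0.5 12.5 0 0 0" --pt "7.5 0.4 -0.5 12.5 0 0 0"

```text
clock: 16.8
ee_pos: [0.6168, 0.0056, 0.053]
orientation: [3.142, -0.0, -0.001]
contact_force: [0.9, -0.1, 0.9]
opening: 0.0744
finger_force: 0.0
```

send_rows --pt "7.5 0 0 0 0 0 0" --pt "7.5 0 0 0 0 0 0"

```text
clock: 16.97
ee_pos: [0.6174, 0.0061, 0.0539]
orientation: [3.141, -0.002, -0.001]
contact_force: [-0.1, -0.1, 0.5]
opening: 0.0752
finger_force: 0.0
```

send_rows --pt "7.5 -0.1 0 0.6 0 0 0" --pt "7.5 -0.1 0 1.2 0 0 0" --pt "7.5 -0.1 0 1.7 0 0 0" --pt "6.5 -0.1 0 1.7 0 0 0" --pt "5.8 -0.1 0 1.7 0 0 0" --pt "5.5 -0.1 0 1.7 0 0 0" --pt "5.3 -0.1 0 1.7 0 0 0" --squeeze 15

```text
clock: 17.55
ee_pos: [0.6154, 0.0064, 0.0356]
orientation: [-3.142, -0.0, -0.0]
contact_force: [0.7, -0.8, 0.2]
opening: 0.0542
finger_force: 0.0
```

send_rows --pt "5.2 0 0 0 0 0 0" --pt "5.1 0 0 0 0 0 0" --pt "5 0 0 0 0 0 0" --pt "4.8 0 0 0 0 0 0" --pt "4.5 0 0 0 0 0 0" --pt "4.5 0 0 0 0 0 0"

```text
clock: 18.05
ee_pos: [0.6154, 0.0064, 0.0357]
orientation: [3.142, -0.0, -0.0]
contact_force: [-0.3, -1.1, 0.7]
opening: 0.0508
finger_force: 15.0
```

send_rows --pt "4.5 0 0 -0.3 0 0 0" --pt "4.5 0 0 -1 0 0 0" --pt "4.5 0 0 -2.5 0 0 0" --pt "4.5 0 0 -4.5 0 0 0" --pt "4.5 -1 -0.5 -5.5 0 0 0" --pt "4.5 -4 -2 -5.5 0 0 0" --pt "4.5 -7 -3.5 -5.5 0 0 0" --pt "4.5 -10 -5 -5.5 0 0 0"

```text
clock: 18.72
ee_pos: [0.5135, 0.0571, 0.091]
orientation: [-3.141, -0.0, -0.001]
contact_force: [-0.6, -0.6, -1.8]
opening: 0.0507
finger_force: 15.0
```

send_rows --pt "4.5 -3 -1.5 0 0 0 0" --pt "4.5 -5.5 -3 0 0 0 0" --pt "4.5 -6.9 -3.6 0.5 0 0 0" --pt "4.5 -6.9 -3.6 2 0 0 0" --pt "4.5 -6.9 -3.6 4 0 0 0" --pt "4.5 -6.9 -3.6 5.5 0 0 0" --pt "4.5 -6.9 -3.6 6.5 0 0 0" --pt "4.5 -6.9 -3.6 6.5 0 0 0"

```text
clock: 19.38
ee_pos: [0.444, 0.0927, 0.0243]
orientation: [-3.142, 0.003, -0.0]
contact_force: [0.4, -0.3, -1.6]
opening: 0.0509
finger_force: 15.0
```

send_rows --pt "4.5 0 0 0 0 0 0" --pt "4.5 0 0 0 0 0 0" --pt "4.5 0 0 0 0 0 0"

```text
clock: 19.63
ee_pos: [0.4468, 0.0926, 0.0264]
orientation: [-3.141, -0.001, -0.0]
contact_force: [-0.8, 0.3, -0.1]
opening: 0.0508
finger_force: 15.0
```

Run:
```python
from m import *
a=cap('side');c=cap('wrist');s=arm.sense();print(s['ee_pos'],s['orientation'],s['opening'])
im=np.hstack([cv2.resize(a['pixels'][200:340,200:360,::-1],(400,350)),cv2.resize(c['pixels'][100:380,160:480,::-1],(400,350))])
cv2.imwrite('pics/y1.png',im)
```

```text
[0.44681686 0.09256123 0.02626622] [-3.14136464e+00 -1.40495490e-03 -5.42120902e-04] 0.05099578464589497
```

View pics/y1.png

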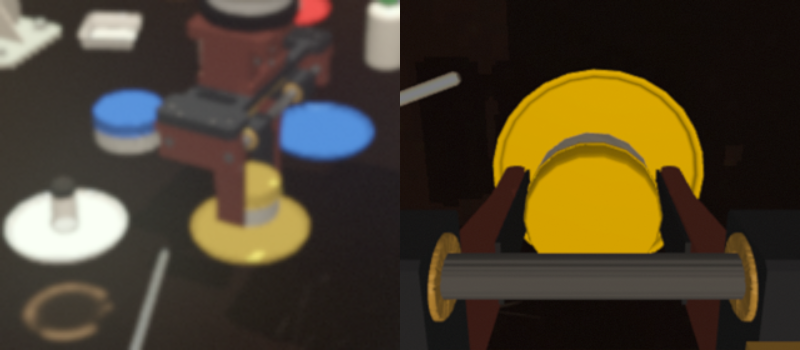

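Yellow tin held over the tray centre; lower.

send_rows --pt "4.5 0 0 0.3 0 0 0" --pt "4.5 0 0 0.6 0 0 0" --pt "4.5 0 0 0.9 0 0 0" --pt "4.5 0 0 1.2 0 0 0" --pt "4.5 0 0 1.5 0 0 0" --pt "4.5 0 0 1.65 0 0 0" --pt "4.5 0 0 1.65 0 0 0" --pt "4.5 0 0 1.65 0 0 0"

```text
clock: 20.4
ee_pos: [0.4462, 0.0925, 0.0088]
orientation: [-3.141, 0.0, -0.0]
contact_force: [-0.1, -0.5, -0.7]
opening: 0.0505
finger_force: 15.0
```

send_rows --pt "4.5 0 0 0.05 0 0 0" --pt "4.5 0 0 0.1 0 0 0" --pt "4.5 0 0 0.1 0 0 0" --pt "4.5 0 0 0.1 0 0 0"

```text
clock: 20.73
ee_pos: [0.4464, 0.0925, 0.0086]
orientation: [-3.141, -0.0, -0.0]
contact_force: [-1.3, -0.5, 7.5]
opening: 0.0508
finger_force: 15.0
```

send_rows --pt "4.5 0 0 0.03 0 0 0" --pt "4.5 0 0 0.06 0 0 0" --pt "4.5 0 0 0.06 0 0 0" --pt "4.5 0 0 0.06 0 0 0"

```text
clock: 21.07
ee_pos: [0.4463, 0.0925, 0.0085]
orientation: [-3.142, -0.001, -0.0]
contact_force: [-2.9, -0.2, 16.4]
opening: 0.0506
finger_force: 15.0
```

send_rows --pt "5.2 0 0 -0.1 0 0 0" --pt "5.6 0 0 -0.15 0 0 0" --pt "6 0 0 -0.15 0 0 0" --pt "6.5 0 0 -0.15 0 0 0" --pt "6.5 0 0 -0.15 0 0 0" --pt "6.5 0 0 -1.2 0 0 0" --pt "6.5 0 0 -3.5 0 0 0" --pt "6.5 0 0 -7 0 0 0"

```text
clock: 21.73
ee_pos: [0.4438, 0.0923, 0.076]
orientation: [3.141, 0.006, -0.001]
contact_force: [1.5, -0.4, -0.5]
opening: 0.0649
finger_force: 0.0
```

send_rows --pt "8.75 0 0 -3 0 0 0" --pt "8.75 3 1.6 -6 0 0 0" --pt "8.75 6.5 3.4 -7 0 0 0" --pt "8.75 10 5.2 -7 0 0 0" --pt "8.75 13 7 -7 0 0 0" --pt "8.75 15.5 8 -7 0 0 0" --pt "8.75 16.7 8.7 -7 0 0 0" --pt "8.75 16.7 8.7 -7 0 0 0"

```text
clock: 22.4
ee_pos: [0.6164, 0.0036, 0.1471]
orientation: [3.141, -0.002, -0.002]
contact_force: [-0.5, 0.1, -0.1]
opening: 0.0874
finger_force: 0.0
```

send_rows --pt "8.75 0 0 0 0 0 0" --pt "8.75 0 0 0 0 0 0" --pt "8.75 0 0 0 0 0 0"

```text
clock: 22.65
ee_pos: [0.6115, 0.0062, 0.1471]
orientation: [-3.141, 0.002, 0.0]
contact_force: [-0.7, -0.2, -0.1]
opening: 0.0875
finger_force: 0.0
```

Run:
```python
from lids import *
c=cap('wrist');s=arm.sense();print(s['ee_pos'],s['orientation'],s['opening'])
print(lid(c,'blue',proj(c,(.614,.006,.03)),.03,.033), proj(c,(.614,.006,.03)))
t=cap('top');a=cap('side')
print(lid(a,'blue',(251,243),.03,.033))
for n,p in (('yellow',(.447,.092,.033)),('red',(.604,-.3137,.033))): print(n,proj(t,p),proj(a,p))
```

```text
[0.61173361 0.00621656 0.14730031] [-3.14121440e+00  1.37382426e-03  2.64611942e-04] 0.08734176891456483
[0.6137 0.0056 0.0326] (np.float64(314.3863794825635), np.float64(193.34724340163484))
[0.6074 0.0121 0.0383]
yellow (np.float64(250.04408871110593), np.float64(220.00845738681184)) (np.float64(299.29607749947286), np.float64(277.9563369051392))
red (np.float64(380.5388091618914), np.float64(167.03880401717484)) (np.float64(314.40100841276967), np.float64(192.92716221601643))
```

send_rows --pt "8.75 0.2 0 1.5 0 0 0" --pt "8.75 0.2 0 5 0 0 0" --pt "8.75 0.2 0 8 0 0 0" --pt "8.75 0.2 0 9.5 0 0 0" --pt "8.75 0.2 0 10.3 0 0 0" --pt "8.75 0.2 0 10.3 0 0 0" --pt "8.75 0.2 0 10.3 0 0 0" --pt "8.75 0.2 0 10.3 0 0 0"

```text
clock: 23.47
ee_pos: [0.6164, 0.0054, 0.0458]
orientation: [3.141, -0.002, -0.0]
contact_force: [1.3, -0.3, 0.5]
opening: 0.0872
finger_force: 0.0
```

send_rows --pt "8.75 0 0 0 0 0 0" --pt "8.75 0 0 0 0 0 0"

```text
clock: 23.63
ee_pos: [0.6163, 0.0054, 0.0458]
orientation: [3.141, -0.002, -0.0]
contact_force: [-0.5, 0.6, 0.3]
opening: 0.0875
finger_force: 0.0
```

send_rows --pt "8.75 -0.2 0 0.8 0 0 0" --pt "8.75 -0.2 0 1.8 0 0 0" --pt "8.75 -0.2 0 2.8 0 0 0" --pt "8.75 -0.2 0 3.5 0 0 0" --pt "8.75 -0.2 0 3.85 0 0 0" --pt "8.75 -0.2 0 3.85 0 0 0" --pt "8.75 -0.2 0 3.85 0 0 0" --squeeze 18

```text
clock: 24.22
ee_pos: [0.613, 0.0054, 0.0054]
orientation: [-3.141, 0.001, -0.0]
contact_force: [0.8, -0.7, 0.7]
opening: 0.0875
finger_force: 0.0
```

send_rows --pt "7.8 0 0 0 0 0 0" --pt "7.2 0 0 0 0 0 0" --pt "6.9 0 0 0 0 0 0" --pt "6.7 0 0 0 0 0 0" --pt "6.5 0 0 0 0 0 0" --pt "6.2 0 0 0 0 0 0" --pt "6 0 0 0 0 0 0" --pt "6 0 0 0 0 0 0"

```text
clock: 24.88
ee_pos: [0.6135, 0.0054, 0.0062]
orientation: [-3.142, -0.0, -0.001]
contact_force: [0.6, -0.1, 3.5]
opening: 0.0656
finger_force: 18.0
```

send_rows --pt "6 0 0 -0.3 0 0 0" --pt "6 0 0 -1 0 0 0" --pt "6 0 0 -2.5 0 0 0" --pt "6 0 0 -4 0 0 0" --pt "6 -1 0.5 -5 0 0 0" --pt "6 -4 2 -5 0 0 0" --pt "6 -7 3.5 -5 0 0 0" --pt "6 -10 5 -5 0 0 0"

```text
clock: 25.55
ee_pos: [0.5115, -0.045, 0.0564]
orientation: [3.141, -0.0, 0.001]
contact_force: [-0.2, -1.2, -1.3]
opening: 0.0659
finger_force: 18.0
```

send_rows --pt "6 -3 1.6 0 0 0 0" --pt "6 -5 2.7 0 0 0 0" --pt "6 -5.7 3 0.5 0 0 0" --pt "6 -5.7 3 1.5 0 0 0" --pt "6 -5.7 3 2.3 0 0 0" --pt "6 -5.7 3 2.8 0 0 0" --pt "6 -5.7 3 2.8 0 0 0" --pt "6 -5.7 3 2.8 0 0 0"

```text
clock: 26.22
ee_pos: [0.4566, -0.0743, 0.0276]
orientation: [-3.141, 0.001, 0.0]
contact_force: [0.3, -0.4, -1.1]
opening: 0.0655
finger_force: 18.0
```

send_rows --pt "6 0 0 0 0 0 0" --pt "6 0 0 0 0 0 0" --pt "6 0 0 0 0 0 0"

```text
clock: 26.47
ee_pos: [0.4567, -0.0744, 0.0282]
orientation: [3.142, -0.001, -0.0]
contact_force: [0.3, 0.1, -1.3]
opening: 0.0653
finger_force: 18.0
```

Run:
```python
from m import *
a=cap('side');c=cap('wrist');s=arm.sense();print(s['ee_pos'],s['orientation'],s['opening'])
im=np.hstack([cv2.resize(a['pixels'][180:320,240:400,::-1],(400,350)),cv2.resize(c['pixels'][100:380,160:480,::-1],(400,350))])
cv2.imwrite('pics/b1.png',im)
```

```text
[ 0.45651023 -0.07445742  0.02814545] [ 3.14153859e+00 -4.77758888e-04 -1.68981795e-04] 0.06562338796990036
```

View pics/b1.png

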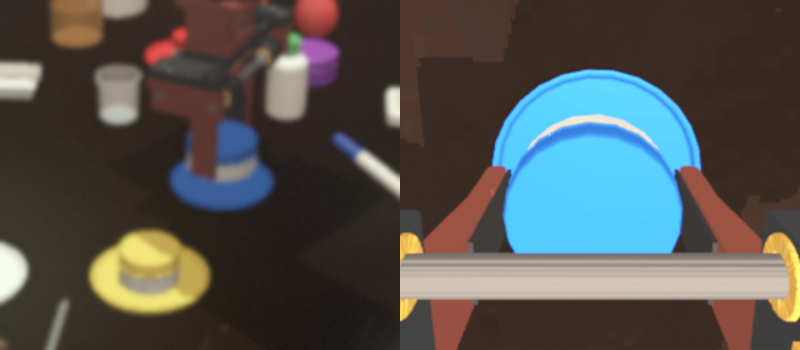

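Blue tin centred over its tray, yellow tin standing in its tray. Lower .0282 → ~.0092.

send_rows --pt "6 0 0 0.3 0 0 0" --pt "6 0 0 0.6 0 0 0" --pt "6 0 0 0.9 0 0 0" --pt "6 0 0 1.2 0 0 0" --pt "6 0 0 1.5 0 0 0" --pt "6 0 0 1.75 0 0 0" --pt "6 0 0 1.75 0 0 0" --pt "6 0 0 1.75 0 0 0"

```text
clock: 27.23
ee_pos: [0.456, -0.0744, 0.0102]
orientation: [-3.141, 0.001, -0.0]
contact_force: [-0.8, -0.4, -0.9]
opening: 0.0657
finger_force: 18.0
```

send_rows --pt "6 0 0 0.05 0 0 0" --pt "6 0 0 0.1 0 0 0" --pt "6 0 0 0.1 0 0 0" --pt "6 0 0 0.1 0 0 0"

```text
clock: 27.57
ee_pos: [0.4563, -0.0745, 0.0095]
orientation: [-3.142, -0.0, -0.0]
contact_force: [-0.3, -0.6, -1.2]
opening: 0.0657
finger_force: 18.0
```

send_rows --pt "6 0 0 0.03 0 0 0" --pt "6 0 0 0.07 0 0 0" --pt "6 0 0 0.07 0 0 0" --pt "6 0 0 0.07 0 0 0"

```text
clock: 27.9
ee_pos: [0.4563, -0.0745, 0.0092]
orientation: [3.142, -0.0, -0.0]
contact_force: [-1.2, 0.5, 6.1]
opening: 0.0657
finger_force: 18.0
```

Contact. Release and retreat upward, then check.

send_rows --pt "6.7 0 0 -0.05 0 0 0" --pt "7.2 0 0 -0.05 0 0 0" --pt "7.8 0 0 -0.05 0 0 0" --pt "8.3 0 0 -0.05 0 0 0" --pt "8.3 0 0 -0.05 0 0 0" --pt "8.3 0 0 -1.2 0 0 0" --pt "8.3 0 0 -4 0 0 0" --pt "8.3 0 0 -8 0 0 0"

```text
clock: 28.57
ee_pos: [0.4537, -0.0738, 0.0873]
orientation: [-3.139, 0.006, -0.001]
contact_force: [0.7, 0.4, 0.3]
opening: 0.0829
finger_force: 0.0
```

send_rows --pt "8.3 0 0 -4 0 0 0" --pt "8.3 0 0 -8 0 0 0" --pt "8.3 0 0 -12 0 0 0" --pt "8.3 0 0 -14 0 0 0" --pt "8.3 0 0 -14 0 0 0" --pt "8.3 0 0 -14 0 0 0"

```text
clock: 29.07
ee_pos: [0.4569, -0.0747, 0.2298]
orientation: [3.141, -0.003, -0.0]
contact_force: [-0.3, 0.4, -0.2]
opening: 0.0824
finger_force: 0.0
```

Run:
```python
from lids import *
t=cap('top');a=cap('side');c=cap('wrist');s=arm.sense();print(s['ee_pos'],s['opening'])
for n,p in (('red',(.604,-.3137)),): print(proj(c,(*p,.033)))
im=np.vstack([np.hstack([cv2.resize(x['pixels'][:,:,::-1],(400,250)) for x in (t,c)]),cv2.resize(a['pixels'][150:320,180:420,::-1],(480,340))[:, :].copy() if 0 else cv2.resize(a['pixels'][160:310,180:420,::-1],(800,340))[:,:800]])
cv2.imwrite('pics/end.png',im)
```

```text
[ 0.45489291 -0.07411283  0.2270608 ] 0.08327555281701
(np.float64(567.6042795214114), np.float64(23.68843714720265))
```

View pics/end.png

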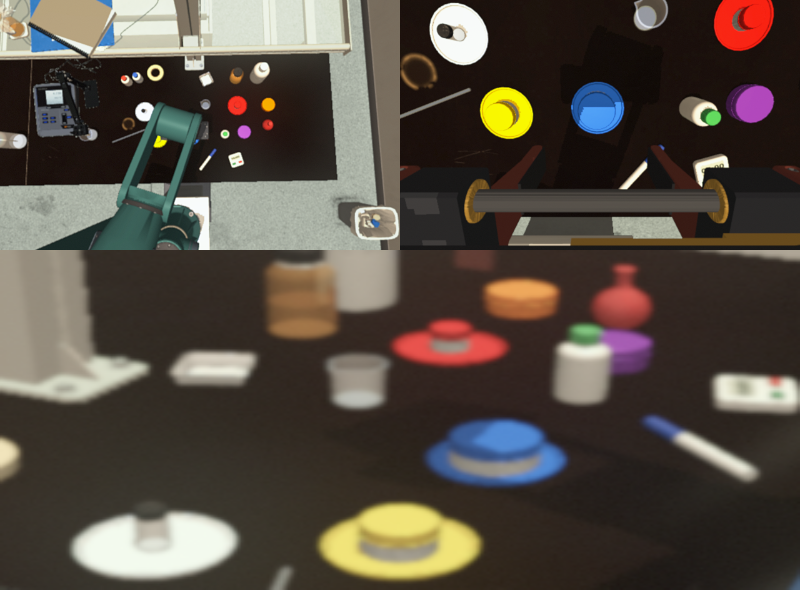

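All four stand upright, centred on their trays (side crop: vial (152,525), yellow (400,530), blue (495,447), red (450,335)), with the beaker and bottle unmoved.

```bash
python3 -c "
from bench import arm
print(arm.hand_in())"
```

```text
the job is handed in; nothing more can be done
None
```

The stack is apart and the job is handed in, at about 29 s of the 128 s limit: the final camera check showed the vial and the three tins upright in the middle of their own trays, and the beaker and green-capped bottle where they were.

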